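Charge the airbrush hand pump

ROBOT

A 6-joint arm with a two-finger parallel gripper is mounted at the origin on the work surface. World frame = base frame: x ahead of the robot, y to its left, z up, the work surface at z = 0. Lengths are in m, angles in degrees, forces in N, time in s.
With the tool pointing down it reaches from about 0.25 to 0.725 m from the base axis. Payload 9.7 kg.
Tool frame: the origin (TCP) lies on the centre line of the jaws, within the pads' length; the fingertips stand 22 mm ahead of it and the grasp point (between the pads) lies 3 mm ahead of it; z points along the fingers, y is the direction in which the jaws open and shut (so a half turn about z gives the same grasp; the last joint's range is limited). The gripper opens to 85 mm and grips with 20 to 120 N. Pads are 22 mm wide; open, the fingers measure 114 mm over their backs; the gripper's body (76 mm by 85 mm) begins 54 mm behind the grasp point. The pads swing forward as they close: fully open they stand 13 mm farther back than shut.
Start: joints at [-73.969, 4.979, 10.078, 95.1, 0, 90], TCP at [0.152, -0.529, 0.253] pointing down, gripper open.
Joint ranges: [-179.16, 179.16], [-48.56, 103.87], [-65.8, 70.77], [-126.05, 130.52], [-82.76, 87.17], [-180, 180]. Speed limits (degrees/s): [127.2, 127.2, 147.25, 180, 180, 180].

INTERFACE

Orientations are given as [roll, pitch, yaw] about the fixed x, y, z axes, in that order (R = Rz(yaw) Ry(pitch) Rx(roll)).
In Python, from workcell import monitor, eyes, job gives the robot as it stands. The module is installed in compiled form; this text tells all that it offers.
- The arm moves only by the tool drive_tool, never from a script. Its argument "plan" is a list of rows, each a list of 3 entries, a list of its own where there are three numbers: the opening, from 0 (shut) to 1 (fully open), then the shift along the world's x, y, z in m, then the turn about the world's z in degrees. In form: [[gripper, [x, y, z], yaw], ...]. A call has 1 to 10 rows; each row shifts and turns the commanded pose from where the row before left it; what a row does not reach is not made up. A row lasts 1/8 s, in which the tool goes at most 62.5 mm and 10.7 degrees, less where a joint would pass 70% of its speed; a pose out of reach is approached as far as the arm can. A call is refused whole if a number of a shift passes 0.0625 or a number of a turn 10.7, either way. A call with a gripper value outside its range is refused whole. The fingers move at their own pace and stop on an object; "grip_force" is the grip in N (left out, the last holds). Time passes only in rows, so rows that do not move let the fingers close. It gives the time, the measured TCP pose, the force and the opening at its end, in the units of the state.
- monitor.get_obs(): the state, without advancing time (a new reading comes with each control period).
- eyes.camera(name): name is "scene" or "top" or "wrist"; returns (picture, depth): 480x640x3 uint8, red, green, blue; 480x640 float32, m along the optical axis (not along the pixel's ray), 0 where there is no reading.
- eyes.camera_params(name): a dict with "fx", "fy", "cx", "cy" (pixels), "extrinsics" (4x4, takes a point from world to camera coordinates); the wrist camera has in their place "mount" (4x4, takes a point from camera to tool coordinates, whose origin is the TCP and whose axes are the flange's). Camera axes: x right, y down, z forward; pixel columns grow to the right and rows downward; lengths in m; the calibration is good to about 2 mm. A picture is of the moment at which its call begins: read the wrist's pose just before it. camera_params takes no time and is no camera call.
- job.job_done(): hands the job in, once; it reports no verdict.
The state is a dict: "time": time; "q": joint angles; "qd": joint speeds; "joint_efforts": joint torques, N m; "ee_pos": TCP position; "tcp_rot": TCP orientation; "wrist_force": force on the tool from outside, world axes, zero at the start; "torque": the same for the moment, N m; "opening": finger opening in m.
Only numpy, scipy, OpenCV 4.12 (cv2) and the standard library are available. Lean on these libraries where they do the work, as an engineer would, in place of code of your own. Each camera call takes 0.05 s, during which the arm holds its last target.

TASK

Charge the airbrush's bench pump: push its black plunger knob down with the fingertips and let it spring back up, again and again, until the orange-headed indicator pin beside it stands fully out with its green band showing. Do not touch the pin itself, and leave the paint jar, thinner bottle, colour cup and airbrush stand where they are, neither lifted nor pushed. Finish with the knob back up.

Things in the scene. Friction and masses are not known exactly. Their poses are not given: they have to be found in the camera images.
- pump: Bench-mounted hand pump, fixed. Grey base plate 110 (x) x 170 (y) x 12 mm; the origin is the centre of its underside on the bench, z up. On it an upright aluminium barrel (58 mm across the collars, centred at y = -40 mm of the pump's frame, top at 127 mm) that carries the plunger, and a dark steel indicator tower (48 mm across, centred at y = +45 mm, brass collar on top ending 85 mm above the bench) that carries the pin.
- knob_top (a point): Centre of the flat top of the black plunger knob (42 mm across, flat part about 35 mm); it moves with the knob. At rest it is 185 mm above the bench, at pump frame x = 0, y = -40 mm; 155 mm when pushed fully down.
- plunger (a joint): Travel of the plunger knob, m: 0 = up (rest), 0.030 = fully down against its stop. Moves straight down. Spring: about 4 N at the top rising to 10 N at the bottom, plus about 1 to 3 N of drag; it springs back up by itself within about 0.5 s once the fingers are raised. It only counts as a full stroke if pushed to about the stop and let come fully up again.
- pin (a joint): Height of the indicator pin above its sunk position, m: 0 = in, 0.036 = fully out (end of its travel). It starts anywhere from 0 to 0.012. An internal ratchet raises it by 6 mm with each full stroke of the plunger (4 to 10 mm on the first one) and friction holds it there between strokes, so 4 to 6 strokes are needed. It is fully out above 0.033; strokes beyond that do no harm and do not move it.
- pin_top (a point): Centre of the top of the pin's orange head (30 mm across, 7 mm thick), at pump frame x = 0, y = +45 mm, 85 mm to the side of the plunger's axis. 94 mm above the bench with the pin at 0, 130 mm when fully out. Below the head is a white stem 16 mm thick; a green band 7 mm high on the stem has risen wholly above the brass collar only when the pin is fully out. Do not touch the pin.
- paint_jar: Loose jar of pink paint with a black lid, 48 mm across, 61 mm high, origin at the centre of its underside, within 0.2 m of the pump. Leave it standing.
- thinner: Loose white plastic bottle with a blue cap and paper label, 42 mm across, 95 mm high, origin at the centre of its underside, within 0.2 m of the pump. Leave it standing.
- colour_cup: Loose small open steel cup, 40 mm across, 36 mm high, origin at the centre of its underside, within 0.2 m of the pump. Leave it standing.
- brush_stand: Fixed airbrush holder: black base 80 x 70 mm, yellow forks with a chrome and black airbrush lying in them, about 120 mm high in all and 165 mm long (along its own y), origin at the centre of its underside; about 0.27 m from the pump on the plunger's side. Leave it alone.
Not all that is in view belongs to the job. Of the things that look like the thinner, the largest one is meant. Leave any pink or turquoise look-alike of the pump alone.

How it is judged (in metres and radians):
On the way, in this order (a step that is already met when the one before it is completed fails the run):
1. the plunger is pushed down for a stroke (value of joint plunger above 0.02 m), for 0.02 s.
2. the plunger has sprung back up (value of joint plunger below 0.004 m), for 0.05 s.
3. the indicator pin stands fully out (value of joint pin above 0.033 m), for 0.1 s.
At the end, for the whole second after the job is handed in: The pin is fully out (above 33 mm of its 36 mm travel), the plunger knob is back up (within 4 mm), and the jar, bottle and cup stand upright within 20 mm of where they were (value of joint pin above 0.033 m and value of joint plunger below 0.004 m and distance of each of paint_jar, thinner, colour_cup from where it was at the start of the episode below 0.02 m and angle between each of paint_jar, thinner, colour_cup's own z axis and vertical below 0.2 rad); the robot touches nothing.
It fails at once if the robot touches the indicator pin (contact force between pin and the fingers above 0.3 N or contact force between pin and the arm above 0.3 N).
It fails at once if the airbrush stand is pushed (more than 2 N) (contact force between brush_stand and the fingers above 2 N or contact force between brush_stand and the arm above 2 N).
It fails at once if the paint jar is lifted, knocked over or moved more than 20 mm (distance of paint_jar from where it was at the start of the episode above 0.02 m or angle between paint_jar's own z axis and vertical above 0.5 rad).
It fails at once if the thinner bottle is lifted, knocked over or moved more than 20 mm (distance of thinner from where it was at the start of the episode above 0.02 m or angle between thinner's own z axis and vertical above 0.5 rad).
It fails at once if the colour cup is lifted, knocked over or moved more than 20 mm (distance of colour_cup from where it was at the start of the episode above 0.02 m or angle between colour_cup's own z axis and vertical above 0.5 rad).
It also fails if it takes over 48 s, if anything falls off the work surface, if the arm or the gripper's body presses on something with over 40 N, if the wrist force passes 120 N, or if a joint passes its speed limit or range.

## Working session

There is one attempt and no reset: what is moved stays moved. The work goes in short steps, Python scripts to look and compute and a tool call to move; the robot and the scene stay as the last step left them, time stands still between calls to the robot, and variables do not carry over. Pictures are saved under pics/ and viewed, and the job is handed in when it is done.

Besides the shell and the picture viewer there is one more tool, called after ">>>" in YAML: its name, and indented under it one key for each argument. drive_tool: Moves the arm, as the interface text tells. Its arguments: {"type":"object","properties":{"plan":{"type":"array","items":{"type":"array"}},"grip_force":{"type":"number"}},"required":["plan"]}

```bash
mkdir -p pics; python3 - <<'E'
from workcell import monitor, eyes, job
import cv2,numpy as np
o=monitor.get_obs();print(o)
for n in("scene","top"):
    p,d=eyes.camera(n);cv2.imwrite(f"pics/{n}0.png",p[...,::-1]);np.savez(f"{n}0.npz",p=p,d=d)
    print(n,eyes.camera_params(n))
E
```

```text
{'time': 0.0, 'q': array([-7.39712104e+01,  5.01028193e+00,  1.00347226e+01,  9.51001199e+01,
       -1.57125033e-04,  8.99997354e+01]), 'qd': array([-0.01126285, -0.0849081 ,  0.0354303 ,  0.0401993 ,  0.09946029,
       -0.06304284]), 'joint_efforts': array([-1.12739239e-03, -5.20392931e+01,  4.64798212e+01,  1.63098442e-02,
       -9.06176723e-06, -1.04272362e-05]), 'ee_pos': array([ 0.15180918, -0.52842188,  0.25259331]), 'tcp_rot': array([-1.79924321e+02,  1.56775350e-04,  1.60290545e+01]), 'wrist_force': array([ 0.74670572, -0.0412993 , -0.05394429]), 'torque': array([ 0.008495  ,  0.0337013 , -0.02233662]), 'opening': 0.08543472068477351}
scene {'fx': 475.72790329747176, 'fy': 475.72790329747176, 'cx': 313.9184401113776, 'cy': 229.9776263555245, 'extrinsics': array([[ 0.3147651 ,  0.94906309, -0.01421905, -0.17899261],
       [ 0.74473783, -0.25623097, -0.61620716, -0.2913248 ],
       [-0.58846283,  0.18337105, -0.78745575,  1.46994059],
       [ 0.        ,  0.        ,  0.        ,  1.        ]])}
top {'fx': 606.9855097577068, 'fy': 606.9855097577068, 'cx': 326.52335325233076, 'cy': 242.86483679576025, 'extrinsics': array([[-2.46210834e-02, -9.99696794e-01,  3.50490062e-04,
         1.96434874e-02],
       [-9.76840452e-01,  2.39836208e-02, -2.12620593e-01,
         5.28867445e-01],
       [ 2.12547719e-01, -5.57732221e-03, -9.77134771e-01,
         1.16965645e+00],
       [ 0.00000000e+00,  0.00000000e+00,  0.00000000e+00,
         1.00000000e+00]])}
```

View pics/scene0.png

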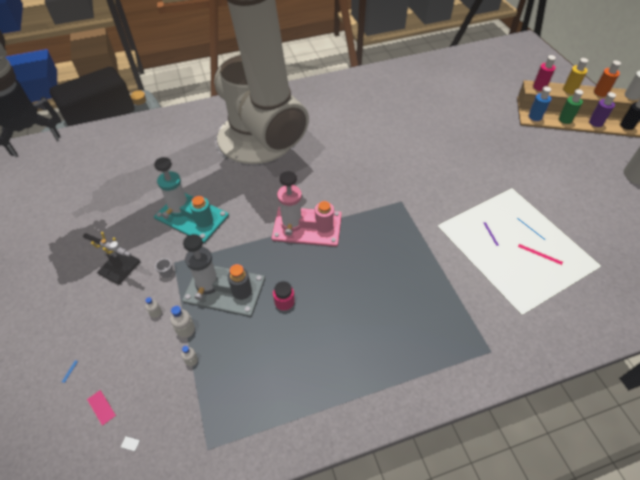

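View pics/top0.png

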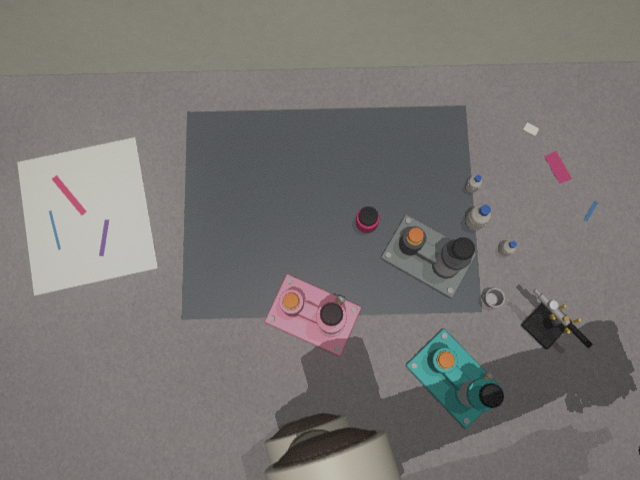

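The top view shows the grey pump, with its knob at about (461,247) and the pin head at (415,237). The turquoise and pink pumps are decoys.

```bash
cat > h.py <<'E'
import numpy as np,cv2
from workcell import monitor, eyes, job
def ray(n,u,v,z):
    c=eyes.camera_params(n);T=c["extrinsics"];R=T[:3,:3];t=T[:3,3]
    d=R.T@np.array([(u-c["cx"])/c["fx"],(v-c["cy"])/c["fy"],1]);o=-R.T@t
    return o+d*(z-o[2])/d[2]
def cloud(n,d):
    c=eyes.camera_params(n);T=c["extrinsics"];v,u=np.mgrid[:480,:640]
    P=np.stack([(u-c["cx"])/c["fx"]*d,(v-c["cy"])/c["fy"]*d,d],-1)
    W=(P-T[:3,3])@T[:3,:3]; W[d==0]=np.nan
    return W
E
python3 - <<'E'
from h import *
for n in("top","scene"):
    f=np.load(n+"0.npz");p,d=f["p"],f["d"];W=cloud(n,d)
    u0,v0={"top":(461,247),"scene":(193,243)}[n]
    z=W[...,2];m=(abs(z-.185)<.012);m[:v0-25]=0;m[v0+25:]=0;m[:,:u0-25]=0;m[:,u0+25:]=0
    dark=(p.max(2)<60)
    for nm,mm in(("depth",m),("dark+depth",m&dark)):
        P=W[mm];vv,uu=np.nonzero(mm);print(n,nm,len(P),np.nanmedian(P,0),P.min(0),P.max(0),"ray",ray(n,(uu.min()+uu.max())/2,(vv.min()+vv.max())/2,.185), uu.mean(),vv.mean())
    # orange heads
    hsv=cv2.cvtColor(p,cv2.COLOR_RGB2HSV);o=cv2.inRange(hsv,(5,150,120),(20,255,255))
    k,l,s,c=cv2.connectedComponentsWithStats(o)
    for i in range(1,k):
        if s[i,4]>60:
            P=W[l==i];print(n,"orange",s[i],c[i],np.nanmedian(P,0),ray(n,*c[i],np.nanmedian(P[:,2])))
    b=cv2.inRange(hsv,(105,120,60),(125,255,255))
    k,l,s,c=cv2.connectedComponentsWithStats(b)
    for i in range(1,k):
        if s[i,4]>15: print(n,"blue",s[i],c[i],np.nanmedian(W[l==i],0))
# other heights in area x/y near pump
    for nm,(u,v) in ({"top":{"jar":(368,214),"cup":(494,297),"standmid":(556,318)}} .get(n,{})).items():
        print(nm,W[v,u])
W=cloud("top",np.load("top0.npz")["d"])
m=(W[...,2]>.03)&(np.abs(W[...,0]-.52)<.3)
print(np.nanmax(W[...,2][100:420,250:600]))
im=cv2.resize(np.load("scene0.npz")["p"][210:370,60:330,::-1],None,fx=2.9,fy=2.9,interpolation=cv2.INTER_CUBIC);cv2.imwrite("pics/c.png",im)
E
```

```text
top depth 421 [ 0.48597906 -0.237893    0.18423408] [ 0.46709315 -0.25935352  0.17328131] [ 0.50725305 -0.21846639  0.19000929] ray [ 0.48584266 -0.23728534  0.185     ] 462.729216152019 247.90736342042754
top dark+depth 398 [ 0.48575426 -0.23779789  0.1843046 ] [ 0.46709315 -0.25849504  0.17328131] [ 0.50486485 -0.21846639  0.19000929] ray [ 0.48492405 -0.23721888  0.185     ] 462.6005025125628 248.24120603015075
top orange [409 228  15  15 173] [415.61271676 234.67630058] [ 0.53062307 -0.16716172  0.10362193] [ 0.5310791  -0.16696431  0.10362193]
top orange [283 294  15  13  96] [289.66666667 298.65625   ] [0.41430696 0.08151576 0.09419276] [0.4132538  0.08026625 0.09419276]
top orange [439 352  15  16 178] [445.92696629 359.64044944] [ 0.29133151 -0.21184188  0.09440644] [ 0.29104599 -0.21189834  0.09440644]
top blue [475 175   6   6  27] [477.7037037  177.85185185] [ 0.65711586 -0.30865653  0.06089882]
top blue [586 202  11  15  33] [592.         207.96969697] [ 6.05814569e-01 -5.64757467e-01 -1.97154434e-04]
top blue [481 205  10  10  73] [485.10958904 209.56164384] [ 0.58108748
[... 1219 characters left out ...]
e [  0   0  21  32 615] [ 9.3804878  14.73658537] [-1.36703158 -0.8582945  -0.15252515]
scene blue [   6   50   50   51 1617] [33.81385281 72.73160173] [-1.43836138 -0.91116683 -0.46976987]
scene blue [531  94  20  26 281] [538.93594306 107.10320285] [0.22924529 0.82998751 0.06242524]
scene blue [146 298   5   5  17] [148.35294118 300.        ] [ 0.52208091 -0.36812378  0.06110339]
scene blue [172 306   8   9  60] [175.63333333 310.25      ] [ 0.58774538 -0.30919518  0.09285924]
scene blue [183 347   5   5  23] [185.         348.82608696] [ 0.66322167 -0.30882075  0.06085714]
scene blue [ 64 362  12  19  27] [ 69.59259259 370.81481481] [ 0.6001133  -0.55910656 -0.00092912]
0.2075875034703861
```

View pics/c.png

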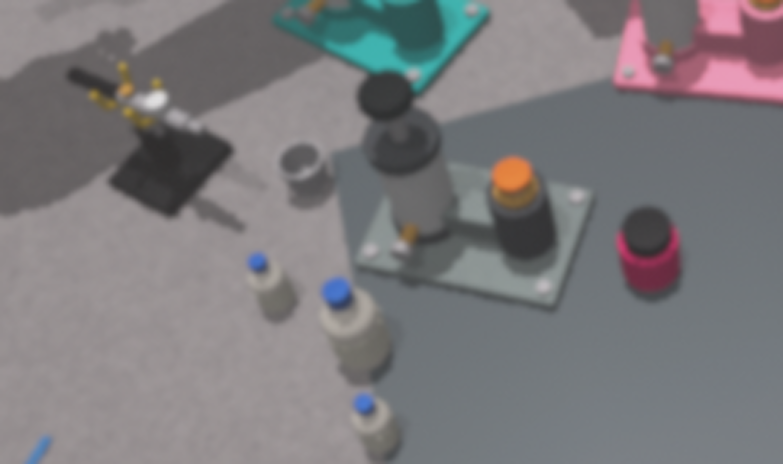

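Averaging both views puts the knob at about (0.489, −0.239) and the pin at about (0.534, −0.167). They are 84.5 mm apart, which matches the given 85 mm. The pin has risen about 9 mm. I'll move above the knob with the fingers shut; everything along the way is below the tips.

>>> drive_tool:
  plan:
    - [0,[0.0337,0.029,0.002],0]
    - [0,[0.0337,0.029,0],0]
    - [0,[0.0337,0.029,0],0]
    - [0,[0.0337,0.029,0],0]
    - [0,[0.0337,0.029,0],0]
    - [0,[0.0337,0.029,0],0]
    - [0,[0.0337,0.029,0],0]
    - [0,[0.0337,0.029,0],0]
    - [0,[0.0337,0.029,0],0]
    - [0,[0.0337,0.029,0],0]
  grip_force: 30

```text
time: 1.35
ee_pos: [0.4898, -0.2374, 0.255]
tcp_rot: [-180.0, 0.0, 16.0]
wrist_force: [-0.2, -0.4, 0.2]
opening: -0.0001
```

>>> drive_tool:
  plan:
    - [0,[0,0,0],0]
    - [0,[0,0,0],0]

```text
time: 1.6
ee_pos: [0.4886, -0.2386, 0.2549]
tcp_rot: [-180.0, 0.0, 16.1]
wrist_force: [-1.3, -0.0, 0.1]
opening: -0.0002
```

>>> drive_tool:
  plan:
    - [0,[0,0,-0.02],0]
    - [0,[0,0,-0.018],0]
    - [0,[0,0,0],0]

```text
time: 1.98
ee_pos: [0.4876, -0.2392, 0.2163]
tcp_rot: [-179.9, 0.1, 15.9]
wrist_force: [-0.5, 0.4, 0.5]
opening: 0.0
```

```bash
python3 - <<'E'
from h import *
p,d=eyes.camera("scene")
a=cv2.resize(p[190:340,110:290,::-1],None,fx=3,fy=3,interpolation=cv2.INTER_CUBIC)
cv2.imwrite("pics/d.png",a)
E
```

```text
(no output)
```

View pics/d.png

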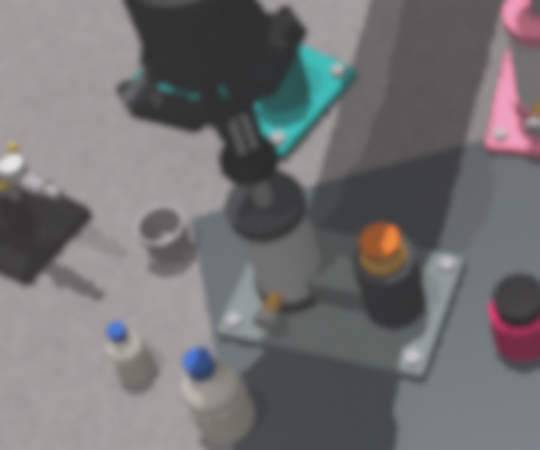

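The fingertips sit over the knob, at about (245,150) in the crop. Starting the first stroke.

>>> drive_tool:
  plan:
    - [0,[0,0,-0.015],0]
    - [0,[0,0,-0.01],0]
    - [0,[0,0,0],0]

```text
time: 2.4
ee_pos: [0.4893, -0.2393, 0.1924]
tcp_rot: [179.9, -0.1, 16.0]
wrist_force: [1.5, -3.2, 6.9]
opening: -0.0003
```

>>> drive_tool:
  plan:
    - [0,[0,0,-0.01],0]
    - [0,[0,0,-0.003],0]
    - [0,[0,0,0],0]

```text
time: 2.78
ee_pos: [0.4893, -0.2394, 0.1802]
tcp_rot: [179.9, -0.1, 16.0]
wrist_force: [-0.2, -2.0, 9.8]
opening: -0.0
```

>>> drive_tool:
  plan:
    - [0,[0,0,-0.003],0]
    - [0,[0,0,-0.002],0]
    - [0,[0,0,0],0]

```text
time: 3.15
ee_pos: [0.4893, -0.2394, 0.177]
tcp_rot: [179.8, -0.2, 16.0]
wrist_force: [-4.2, -0.6, 19.0]
opening: 0.0001
```

The force rose to 19 N at TCP z 0.177, which is the stop. Release.

>>> drive_tool:
  plan:
    - [0,[0,0,0.02],0]
    - [0,[0,0,0.021],0]
    - [0,[0,0,0],0]
    - [0,[0,0,0],0]
    - [0,[0,0,0],0]
    - [0,[0,0,0],0]

```text
time: 3.9
ee_pos: [0.4887, -0.2385, 0.2145]
tcp_rot: [-180.0, 0.0, 16.0]
wrist_force: [0.4, 0.1, -0.4]
opening: -0.0
```

```bash
cat > look.py <<'E'
from h import *
import sys
p,d=eyes.camera("scene")
W=cloud("scene",d);hsv=cv2.cvtColor(p,cv2.COLOR_RGB2HSV);o=cv2.inRange(hsv,(5,150,120),(20,255,255))
o[:240]=0;o[300:]=0;o[:,:215]=0;o[:,260:]=0
k,l,s,c=cv2.connectedComponentsWithStats(o);i=1+np.argmax(s[1:,4])
print(s[i],c[i],"pin z",np.nanpercentile(W[l==i],[50,90],axis=0),monitor.get_obs()["wrist_force"])
cv2.imwrite(sys.argv[1],cv2.resize(p[190:340,110:290,::-1],None,fx=3,fy=3,interpolation=cv2.INTER_CUBIC))
E
python3 look.py pics/e.png
```

```text
[230 263  13  11 116] [235.94827586 267.75      ] pin z [[ 0.53578904 -0.16650113  0.11138683]
 [ 0.54534642 -0.15643731  0.11322264]] [-0.49980153  0.24737426  1.11531891]
```

View pics/e.png

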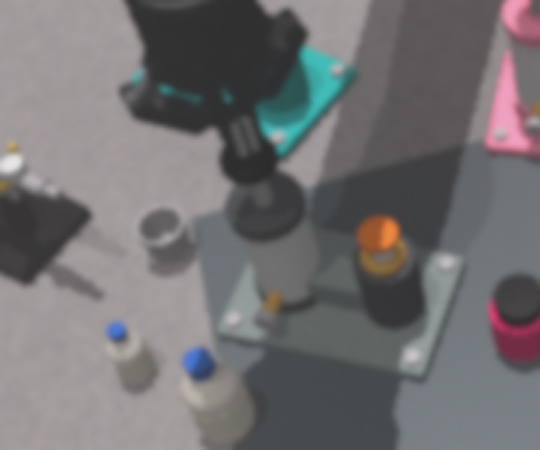

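The knob is back up and the pin head rose from about 103 to about 111 mm. Repeating the stroke.

>>> drive_tool:
  plan:
    - [0,[0,0,-0.02],0]
    - [0,[0,0,-0.015],0]
    - [0,[0,0,-0.006],0]
    - [0,[0,0,0],0]

```text
time: 4.45
ee_pos: [0.4896, -0.2389, 0.177]
tcp_rot: [179.8, -0.2, 16.0]
wrist_force: [-1.9, 0.3, 16.1]
opening: -0.0002
```

>>> drive_tool:
  plan:
    - [0,[0,0,0.02],0]
    - [0,[0,0,0.021],0]
    - [0,[0,0,0],0]
    - [0,[0,0,0],0]
    - [0,[0,0,0],0]
    - [0,[0,0,0],0]

```text
time: 5.2
ee_pos: [0.4887, -0.2385, 0.2146]
tcp_rot: [-180.0, 0.0, 16.0]
wrist_force: [-0.0, -0.5, 0.4]
opening: -0.0
```

>>> drive_tool:
  plan:
    - [0,[0,0,-0.02],0]
    - [0,[0,0,-0.015],0]
    - [0,[0,0,-0.006],0]
    - [0,[0,0,0],0]

```text
time: 5.7
ee_pos: [0.4895, -0.2389, 0.177]
tcp_rot: [179.8, -0.2, 16.0]
wrist_force: [-3.1, 1.8, 17.8]
opening: -0.0003
```

>>> drive_tool:
  plan:
    - [0,[0,0,0.02],0]
    - [0,[0,0,0.021],0]
    - [0,[0,0,0],0]
    - [0,[0,0,0],0]
    - [0,[0,0,0],0]
    - [0,[0,0,0],0]

```text
time: 6.45
ee_pos: [0.4887, -0.2385, 0.2146]
tcp_rot: [-180.0, 0.0, 16.0]
wrist_force: [0.7, 0.9, -0.0]
opening: -0.0001
```

```bash
python3 look.py pics/f.png
```

```text
[229 259  13  12 120] [235.125      264.55833333] pin z [[ 0.53572303 -0.16650227  0.12340249]
 [ 0.5452682  -0.15645987  0.12554241]] [-0.53514996  0.17749573 -0.87119895]
```

View pics/f.png

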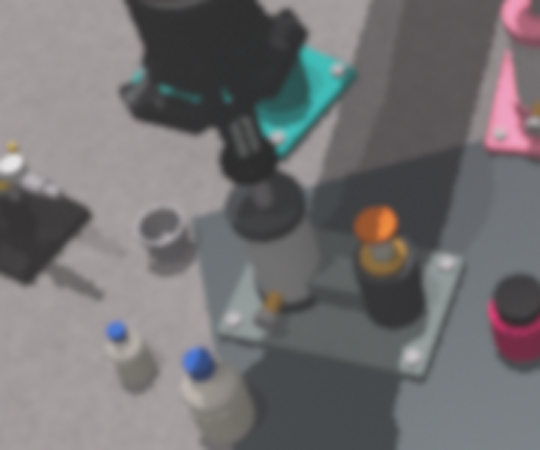

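The pin head is at about 124 mm, having risen 6 mm per stroke. I'll do two more strokes, since extra ones do no harm.

>>> drive_tool:
  plan:
    - [0,[0,0,-0.02],0]
    - [0,[0,0,-0.015],0]
    - [0,[0,0,-0.006],0]
    - [0,[0,0,0],0]

```text
time: 7.0
ee_pos: [0.4896, -0.2389, 0.177]
tcp_rot: [179.8, -0.2, 16.0]
wrist_force: [-1.5, 0.5, 16.8]
opening: -0.0001
```

>>> drive_tool:
  plan:
    - [0,[0,0,0.02],0]
    - [0,[0,0,0.021],0]
    - [0,[0,0,0],0]
    - [0,[0,0,0],0]
    - [0,[0,0,0],0]
    - [0,[0,0,0],0]

```text
time: 7.75
ee_pos: [0.4887, -0.2385, 0.2145]
tcp_rot: [-180.0, 0.0, 16.0]
wrist_force: [-0.3, 0.5, 0.1]
opening: -0.0002
```

>>> drive_tool:
  plan:
    - [0,[0,0,-0.02],0]
    - [0,[0,0,-0.015],0]
    - [0,[0,0,-0.006],0]
    - [0,[0,0,0],0]

```text
time: 8.25
ee_pos: [0.4896, -0.2389, 0.177]
tcp_rot: [179.8, -0.2, 16.0]
wrist_force: [-2.4, 1.4, 17.8]
opening: -0.0001
```

>>> drive_tool:
  plan:
    - [0,[0,0,0.02],0]
    - [0,[0,0,0.03],0]
    - [0,[0,0,0.03],0]
    - [0,[0,0,0],0]
    - [0,[0,0,0],0]
    - [0,[0,0,0],0]

```text
time: 9.0
ee_pos: [0.4886, -0.2384, 0.253]
tcp_rot: [-179.9, 0.1, 16.0]
wrist_force: [0.6, -0.0, 0.4]
opening: -0.0
```

```bash
python3 look.py pics/g.png; python3 - <<'E'
from h import *
p,d=eyes.camera("scene");W=cloud("scene",d);m=(p.max(2)<60)
P=W[232:250,182:203].reshape(-1,3);P=P[(abs(P[:,2]-.18)<.02)];print("knob z",np.nanpercentile(P[:,2],[50,95]),len(P))
f=np.load("scene0.npz")["p"].astype(int)
hs=lambda q:cv2.cvtColor(q.astype(np.uint8),cv2.COLOR_RGB2HSV)
for q in(f,p):
    b=cv2.inRange(hs(q),(105,120,60),(125,255,255));b[:290]=0;b[360:]=0;b[:,:130]=0;b[:,220:]=0
    print(cv2.connectedComponentsWithStats(b)[3][1:])
E
```

```text
[228 258  14  11 121] [234.87603306 262.96694215] pin z [[ 0.53524605 -0.16621178  0.12922193]
 [ 0.54598839 -0.15612859  0.1314237 ]] [0.32593445 0.4631614  0.34707258]
knob z [0.18333282 0.18596562] 275
[[148.35294118 300.        ]
 [175.63333333 310.25      ]
 [185.         348.82608696]]
[[148.35294118 300.        ]
 [175.44642857 310.25      ]
 [185.09090909 348.90909091]]
```

View pics/g.png

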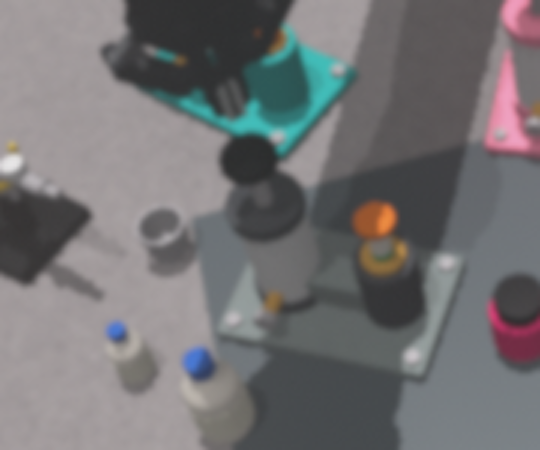

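The pin head is at about 130 mm and the green band shows above the collar. The knob is up at about 185 mm and the arm is clear. Handing in.

```bash
python3 -c "
from workcell import job
print(job.job_done())"
```

```text
the job is handed in; nothing more can be done
None
```

The pump is charged and the job is handed in, at about 9 s of the 48 s allowed; no verdict is reported. I gave the knob five full strokes with the shut fingertips. Each reached the stop, at TCP z 0.177 with 16–19 N on the wrist, and the fingers were lifted fully after each one.

- **Pin:** the orange head rose from about 103 mm to about 130 mm, which is fully out. It gained only about 6 mm over the last two strokes together, so it is at the end of its travel. The green band shows above the collar.
- **Knob:** it is back up, measured at 183–186 mm against 185 mm at rest. The fingertips are raised about 45 mm clear of it.
- **Loose items:** the bottle caps shifted by less than 0.3 pixel between the first and last pictures. I checked the jar, cup and airbrush stand only by eye, and they look unmoved.
- **Disagreement:** the top and scene cameras differed by about 6–8 mm in x. I used the average, and it put the fingertips over the knob.

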